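# Try out the snap seal of a dry case

## Task

The dry case has been loaded and its hinged lid laid down, but the lid only rests on the seal: press the lid down until the seal snaps and the lid is fully home. Then prove that it still comes open: take the lid by its bar handle, pull it free of the seal without letting it fly wide open, and finish holding it by the handle, still, only slightly ajar, with a gap of about 3.5 cm at its front edge. Do not let go at the end (the lid would fall), and leave the piston, oil can and spark plug beside the case where they are.

Things in the scene. Friction and masses are not known exactly. Their poses are not given: they have to be found in the camera images.
- dry_case: Flat grey-painted metal case fixed to the bench, 190 mm deep (x), 240 mm wide (y), rim 85 mm high; origin at the centre of its underside on the bench; its -x axis points to its front, roughly to the robot. Its lid, a 190 x 240 x 10 mm grey frame with a clear pane, is hinged on the rear rim and lies on the case; a sprung seal lip sits inside the front wall.
- hinge_line (a point): Middle of the lid's hinge axis, which runs along the case's y axis at x = +95 mm, z = 86 mm in the case frame; does not move with the lid.
- case_lid: The lid with its handle, one moving part, grey metal frame round a clear pane; origin on the middle of the hinge axis, x axis pointing from the front edge to the hinge, z axis the upward normal; its underside is at z = 0, its top at z = 10 mm.
- lid_front (a point): Middle of the lid's front edge, half way up its 10 mm thickness; moves with the lid, 190 mm from the hinge. Lid home: 91 mm above the bench; it rises by about 190 mm x lid angle, which is the gap.
- lid_angle (a joint): Lid angle, rad: 0 = home, sealed; grows as the front rises. At the start it rests on the seal lip at about 0.05 (10 mm gap). Going home needs a push of about 10 to 17 N on the handle; it then stays. Coming free needs a pull of about 12 to 20 N, greatest at the start and gone past 0.055 rad; then only its weight (2 to 3 N at the handle) is left. Let go, it falls back on the lip.
- lid_handle (a point): Dark steel bridge handle near the lid's front edge, turning with the lid. This point: middle of the grip bar, 12 mm thick, 100 mm long parallel to the hinge, 35 mm over the lid's top, free beside and below. z = upward normal of the lid. Lid home: bar centre at x -67, y 0, z 131 mm in the case frame, so it moves on an arc: 162 mm in front of the hinge axis, 45 mm above it.
- piston: Bystander: aluminium engine piston, 67 x 64 x 51 mm, standing left of the case; origin at the centre of its underside.
- oil_can: Bystander: small copper oil can with a thin spout, 76 x 114 x 167 mm, standing right of the case; origin at the centre of its underside.
- spark_plug: Bystander: spark plug, 20 x 70 x 18 mm, lying right of the case towards the robot; origin at the centre of its underside.

How it is judged (in metres and radians):
On the way, in this order (a step that is already met when the one before it is completed fails the run):
1. the lid is pressed fully home (under 0.015 rad, 3 mm at the front edge) (value of joint lid_angle below 0.015 rad), for 0.2 s.
2. the lid is pulled free of the seal with the fingers on its handle (value of joint lid_angle above 0.08 rad and contact force between the fingers and case_lid above 0.5 N and distance between the grasp point and lid_handle below 0.06 m), for 0.2 s.
At the end, for the whole second after the job is handed in: After having been pressed home and pulled free, the lid is held still by the fingers on its handle (contact over 1 N, tool point within 60 mm of the middle of its bar), 0.12 to 0.26 rad open (23 to 49 mm at the front edge); piston, oil can and spark plug within 30 mm of where they stood (value of joint lid_angle between 0.12 and 0.26 rad and velocity of joint lid_angle between -0.08 and 0.08 rad/s and contact force between the fingers and case_lid above 1 N and distance of each of piston, oil_can, spark_plug from where it was at the start of the episode below 0.03 m and distance between the grasp point and lid_handle below 0.06 m); the arm keeps its last pose, push and grip.
It fails at once if the lid flies wide open (over 0.42 rad, about 8 cm at the front edge) (value of joint lid_angle above 0.42 rad).
It fails at once if a bystander is pushed or knocked away by more than 30 mm (distance of any of piston, oil_can, spark_plug from where it was at the start of the episode above 0.03 m).
It also fails if it takes over 35 s, if anything falls off the work surface, if the arm or the gripper's body presses on something with over 40 N, if the wrist force passes 120 N, or if a joint passes its speed limit or range.

## Robot

A 6-joint arm with a two-finger parallel gripper is mounted at the origin on a cart in front of the work surface, level with it; the furniture and walls round the work are solid. World frame = base frame: x ahead of the robot, y to its left, z up, the work surface at z = 0. Lengths are in m, angles in degrees, forces in N, time in s.
With the tool pointing down it reaches from about 0.35 to 0.875 m from the base axis. Payload 4.2 kg.
Tool frame: the origin (TCP) lies between the finger pads, 19 mm behind the fingertips; this is the grasp point; z points along the fingers, y is the line along which they close (so a half turn about z gives the same grasp; the last joint's range is limited). The gripper opens to 87 mm and grips with 3 to 60 N. Pads are 19 mm wide; open, the fingers measure 117 mm over their backs; the gripper's body (75 mm by 190 mm) begins 51 mm behind the grasp point.
Start: joints at [14.817, 22.042, 0.453, 0, -68.411, -14.817], TCP at [0.625, 0, 0.241] pointing down, gripper open.
Joint ranges: [-179.83, 179.83], [-69.29, 118.12], [-61.27, 80.66], [-181.25, 117.63], [-171.15, -9.14], [-177.46, 177.46]. Speed limits (degrees/s): [159.86, 159.86, 180, 180, 180, 180].

## Interface

Orientations are given as [roll, pitch, yaw] about the fixed x, y, z axes, in that order (R = Rz(yaw) Ry(pitch) Rx(roll)).
In Python, from workcell import env gives the robot as it stands. The module is installed in compiled form; this text tells all that it offers. Calls block until the motion is done:
- env.goto(position, orientation): joint-space move of the TCP to a pose.
- env.move_straight(position, rotation=None, rate=0.15, force_limit=None): straight line of the TCP; rotation=None keeps the orientation; rate is the mean speed in m/s. With force_limit (N) it stops when the force on the tool has changed by that much, and returns True; else False.
- env.set_joints(angles): joint-space move.
- env.gripper_to(opening, grasp_force=None): opening from 0.0 (shut) to 1.0 (fully open); grasp_force is the grip in N (None keeps the last); returns when the fingers have stopped.
- env.dwell(seconds).
- env.inverse_kinematics(position, orientation): joint angles nearest the present ones, or None.
- env.read_state(): the state.
- env.grab_frame(name): name is "scene" or "side" or "wrist"; returns a dict with "image" (400x640x3 uint8, blue, green, red), "fx", "fy", "cx", "cy" (pixels), "D" ([k1, k2, p1, p2, k3] as OpenCV has them; the pictures are not rectified), "position" and "orientation" of the camera in the world. Camera axes: x right, y up, looking along -z (the intrinsics and any distortion apply to the point x, -y, -z); pixel columns grow to the right and rows downward; lengths in m; the calibration is good to about 2 mm. A picture is of the moment at which its call begins. There is no depth.
A pose or a line that the arm cannot do raises env.Unreachable and nothing moves.
- env.close_job(): hands the job in; it is judged then, once.
Trained networks look in a picture, given as the dict that the camera call returned (one of the last four; its "shot" number tells which), for a name from the list of things; names that differ only in an ending like _2 or _b are one class to them, and where a whole thing is asked for, a point or a joint stands for the part that bears it (a point fixed in the world has none). Each returns a list of dicts, best first, with "score" (0 to 1); they miss things now and then, are a little off and sometimes report something else, mostly with a low value. They report only what shows in the picture. A call takes as long as a camera call.
- env.search_frame(picture, thing): "xyz" ([x, y, z] in m, in world coordinates, good to about 4 mm: the middle of the surface that is visible of it).
- env.trace(picture, thing): "mask" (400x640 bool, what is visible of it).
The state is a dict: "clock": time; "joint_positions": joint angles; "qvel": joint speeds; "joint_torque": joint torques, N m; "position": TCP position; "tool_rot": TCP orientation; "force": force on the tool from outside, world axes, zero at the start; "wrist_torque": the same for the moment, N m; "opening": opening from 0.0 (shut) to 1.0 (fully open); "finger_force": force on a finger pad.
Only numpy, scipy, OpenCV 4.12 (cv2) and the standard library are available. Lean on these libraries where they do the work, as an engineer would, in place of code of your own. Each camera call takes 0.05 s, during which the arm holds its last target. There are 200 camera calls.

## Working session

There is one attempt and no reset: what is moved stays moved. The work goes in short steps, each a Python script; the robot and the scene stay as the last script left them, time stands still between calls to the robot, and variables do not carry over. Pictures are saved under pics/ and viewed, at most 10 in all, crops included, and the job is handed in when it is done.

```bash
mkdir -p pics
python3 - <<'E'
from workcell import env
import cv2,numpy as np
for n in ["scene","side","wrist"]:
    f=env.grab_frame(n); cv2.imwrite(f"pics/{n}0.png",f["image"])
    print(n,f["position"],f["orientation"],f["fx"],f["D"])
    for t in ["dry_case","case_lid","lid_handle","piston","oil_can","spark_plug"]:
        r=env.search_frame(f,t); print(t,[(np.round(q["xyz"],3).tolist(),round(q["score"],2)) for q in r[:2]])
s=env.read_state(); print(s["clock"],s["force"],s["position"],s["tool_rot"],s["opening"])
E
```

```text
scene [-0.2113756  -0.49381269  1.05963433] [ 43.28195924  -0.46853031 -58.32133463] 422.2337337990204 [0.0142294 0.        0.        0.        0.       ]
dry_case [([0.567, -0.03, 0.101], 0.81)]
case_lid [([0.612, -0.022, 0.095], 0.55)]
lid_handle [([0.613, -0.014, 0.097], 0.87), ([0.566, -0.026, 0.092], 0.58)]
piston [([0.575, 0.397, 0.046], 0.81)]
oil_can [([0.625, -0.404, 0.054], 0.94), ([0.61, -0.021, 0.1], 0.16)]
spark_plug [([0.424, -0.348, 0.013], 0.66)]
side [ 0.4190204  -1.32011122  0.73113487] [64.79641361  0.6883098  -6.933706  ] 394.24553439937296 [0.0298436 0.        0.        0.        0.       ]
dry_case [([0.615, -0.091, 0.083], 0.69)]
case_lid [([0.62, -0.035, 0.098], 0.67)]
lid_handle [([0.618, -0.036, 0.098], 0.96)]
piston [([0.578, 0.383, 0.04], 0.47)]
oil_can [([0.641, -0.427, 0.048], 0.98), ([0.61, -0.092, 0.083], 0.32)]
spark_plug [([0.426, -0.347, 0.015], 0.48)]
wrist [ 0.62603609 -0.06805165  0.38513515] [-1.45429647e+01 -1.60980665e-03  1.79977095e+02] 311.07741192203366 [0.01937957 0.         0.         0.         0.        ]
dry_case [([0.623, -0.044, 0.098], 0.6)]
case_lid [([0.619, -0.048, 0.1], 0.66)]
lid_handle [([0.621, -0.041, 0.098], 0.74)]
piston []
oil_can []
spark_plug []
1.05 [ 0.79568781  0.08803225 -0.39522813] [6.24965353e-01 2.01843488e-05 2.41264752e-01] [ 1.79999702e+02  3.77761232e-04 -8.99980320e+01] 1.0018205850184025
```

View pics/scene0.png

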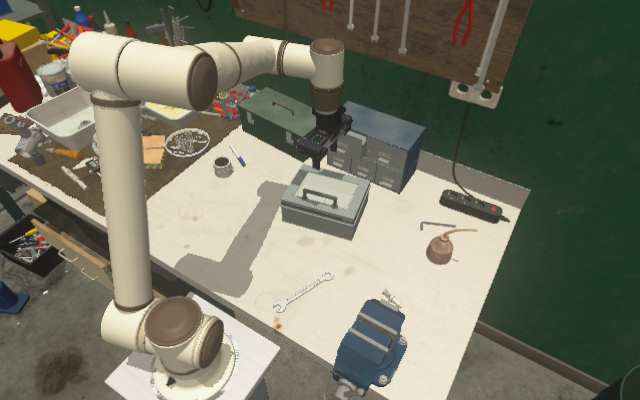

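View pics/wrist0.png

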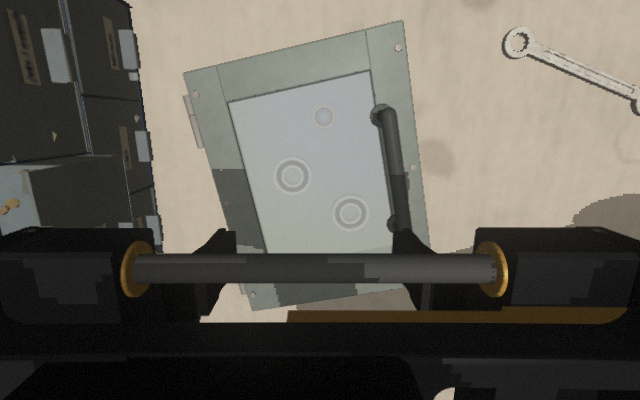

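View pics/side0.png

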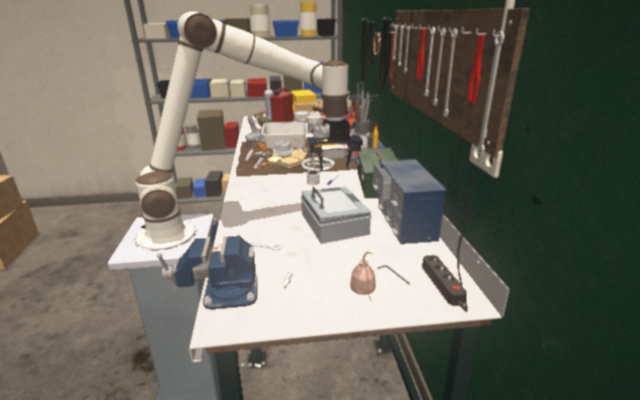

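```bash
cat > h.py <<'E'
from workcell import env
import cv2,numpy as np
from scipy.spatial.transform import Rotation as R
from scipy.optimize import least_squares
def proj(f,P):
    M=R.from_euler('xyz',f["orientation"],degrees=True).as_matrix()
    q=(np.asarray(P)-f["position"])@M; q=q*[1,-1,-1]
    K=np.array([[f["fx"],0,f["cx"]],[0,f["fy"],f["cy"]],[0,0,1.]])
    return cv2.projectPoints(q,np.zeros(3),np.zeros(3),K,np.array(f["D"]))[0][:,0]
def lid2w(p,L,a):  # p=(x,y,yaw rad) case; L in lid frame; a lid angle
    L=np.asarray(L,float); c,s=np.cos(a),np.sin(a)
    # front (-x) rises with a
    C=np.c_[c*L[:,0]+s*L[:,2]+.095, L[:,1], -s*L[:,0]+c*L[:,2]+.086]
    c,s=np.cos(p[2]),np.sin(p[2])
    return np.c_[c*C[:,0]-s*C[:,1]+p[0], s*C[:,0]+c*C[:,1]+p[1], C[:,2]]
HB=[[-.162,0,.045]]
E
cat > fit.py <<'E'
from h import *
f=env.grab_frame("wrist"); g=env.grab_frame("scene")
L=[[-.19,-.12,.01],[0,-.12,.01],[0,.12,.01]]
px=np.array([[403,21],[183,73],[253,310]])
for a in (.03,.05,.07):
    r=least_squares(lambda p:(proj(f,lid2w(p,L,a))-px).ravel(),[.62,-.03,.2]); p=r.x
    print(a,p,np.degrees(p[2]),r.fun.round(1),lid2w(p,HB,a))
    if a==.05: np.save("p.npy",p); P=p
p=P
D=L+[[-.19,.12,.01],[-.162,-.05,.045],[-.162,.05,.045]]
out=[]
for c in (f,g):
    im=c["image"].copy()
    for u in proj(c,lid2w(p,D,.05)): cv2.circle(im,tuple(int(v) for v in u.round()),2,(0,0,255),-1)
    out.append(im)
c=out[1][150:250,260:390]
cv2.imwrite("pics/fit.png",np.vstack([out[0][:320],cv2.resize(c,(364,280),interpolation=0) if 0 else cv2.copyMakeBorder(cv2.resize(c,(364,280)),0,0,0,276,0)]))
E
python3 fit.py
```

```text
0.03 [ 0.62150782 -0.00964267  0.2040054 ] 11.688648602154926 [ 0.6 -0.6 -0.4 -0.5 -0.2  1.8] [[ 0.55729039 -0.0229282   0.13583902]]
0.05 [ 0.62175189 -0.0091474   0.20296121] 11.6288209692873 [ 1.3 -1.1 -0.7  0.  -0.8  2.2] [[ 0.55852833 -0.02215848  0.13904039]]
0.07 [ 0.62198277 -0.00864726  0.20182335] 11.563626170440227 [ 1.9 -1.7 -1.   0.5 -1.3  2.6] [[ 0.55981492 -0.02136736  0.14222054]]
```

View pics/fit.png

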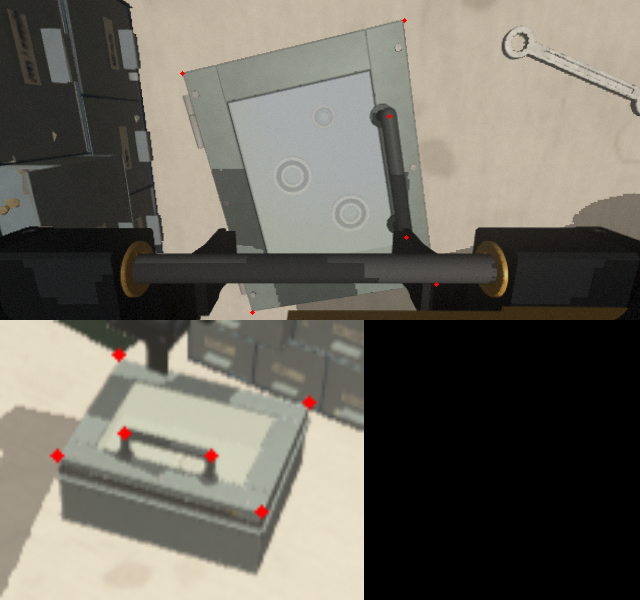

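```bash
cat >> h.py <<'E'
p=np.load("p.npy")
def pose(a,up=0.,off=0.):
    pos=lid2w(p,[[-.162+off,0,.045+up]],a)[0]
    rot=R.from_euler('z',p[2])*R.from_euler('y',a)*R.from_euler('xyz',[180,0,-90],degrees=True)
    return pos,rot.as_euler('xyz',degrees=True)
def ang():  # lid angle implied by tcp height/position
    t=env.read_state()["position"]
    d=np.array(t)-[0,0,0]; c,s=np.cos(p[2]),np.sin(p[2])
    x=c*(t[0]-p[0])+s*(t[1]-p[1])-.095; z=t[2]-.086
    return np.arctan2(z,-x)-np.arctan2(.045,.162)
def st():
    s=env.read_state(); print(round(s["clock"],2),"pos",np.round(s["position"],4),"F",np.round(s["force"],1),"op",round(s["opening"],3),"ff",np.round(s["finger_force"],1),"ang",round(ang(),3))
E
python3 - <<'E'
from h import *
env.goto(*pose(.05,.07)); st()
print(env.move_straight(pose(.05)[0],rate=.08,force_limit=8)); st()
f=env.grab_frame("wrist"); cv2.imwrite("pics/w1.png",f["image"])
env.gripper_to(0.0,10); st()
E
```

```text
1.55 pos [ 0.5616 -0.0218  0.2091] F [ 1.6 -0.4  0.9] op 1.0 ff 0.0 ang 0.395
False
2.58 pos [ 0.5591 -0.0221  0.1396] F [ 0.1  0.7 -0.9] op 1.001 ff 0.0 ang 0.054
3.83 pos [ 0.5585 -0.0222  0.139 ] F [-0.4 -0.1 -0.6] op 0.137 ff 10.0 ang 0.05
```

View pics/w1.png

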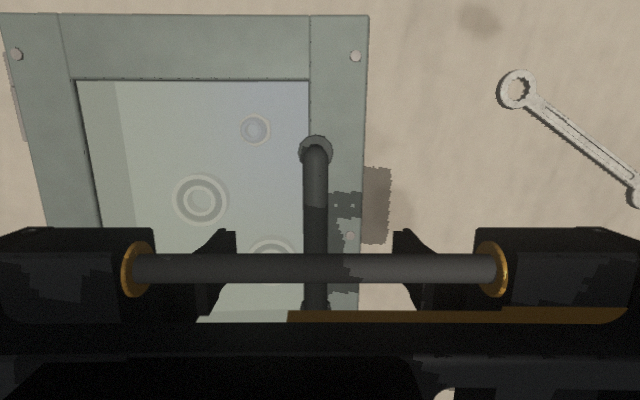

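The bar (column 316) lies midway between the open fingers at columns 225 and 405. The jaws then closed to 12 mm, so the bar is gripped. Next I press.

Run:
```python
from h import *
env.gripper_to(0.0,50); st()
for a in (.03,.015,0,-.01,-.02,-.03):
    q,r=pose(a); hit=env.move_straight(q,r,rate=.02,force_limit=30); print(a,hit); st()
    if hit or env.read_state()["force"][2]>28: break
env.dwell(.3); st()
```

```text
4.04 pos [ 0.5585 -0.0222  0.139 ] F [ 0.6  1.1 -0.3] op 0.116 ff 49.9 ang 0.05
0.03 False
4.36 pos [ 0.5581 -0.0223  0.1375] F [-1.5  0.2  6.5] op 0.119 ff 50.0 ang 0.04
0.015 False
4.63 pos [ 0.5565 -0.0226  0.1325] F [ 2.4 -1.8 -7.5] op 0.12 ff 49.9 ang 0.009
0 False
4.91 pos [ 0.5559 -0.0227  0.1303] F [ 1.3 -0.5 -5.7] op 0.12 ff 49.9 ang -0.005
-0.01 False
5.16 pos [ 0.5559 -0.0227  0.1302] F [-0.   0.3  1.8] op 0.117 ff 50.0 ang -0.005
-0.02 False
5.41 pos [ 0.5559 -0.0227  0.1301] F [-2.7  1.3  9.5] op 0.12 ff 50.0 ang -0.006
-0.03 False
5.66 pos [ 0.5559 -0.0227  0.13  ] F [-4.9  2.9 17.5] op 0.116 ff 50.1 ang -0.006
5.96 pos [ 0.556  -0.0227  0.13  ] F [-5.5  1.8 17. ] op 0.121 ff 50.1 ang -0.006
```

Run:
```python
from h import *
for a in (-.005,.02,.04,.055,.07,.1,.14,.185):
    q,r=pose(a); env.move_straight(q,r,rate=.03); st()
env.dwell(.6); st()
f=env.grab_frame("scene"); g=env.grab_frame("side")
def ov(c):
    im=c["image"].copy()
    pts=proj(c,lid2w(p,[[-.19,-.12,.01],[-.19,.12,.01]],.185))
    for u in pts: cv2.circle(im,tuple(int(v) for v in u.round()),1,(0,0,255),-1)
    return im
a=cv2.resize(ov(f)[120:260,250:400],None,fx=2.6,fy=2.6); b=cv2.resize(ov(g)[120:260,270:420],None,fx=2.6,fy=2.6)
cv2.imwrite("pics/end.png",np.hstack([a,b]))
for n,c in(("piston",f),("oil_can",f),("spark_plug",f)): print(n,[np.round(q["xyz"],3) for q in env.search_frame(c,n)[:1]])
```

```text
6.25 pos [ 0.5559 -0.0227  0.1302] F [ 0.5 -0.2 -0.3] op 0.122 ff 49.9 ang -0.005
6.54 pos [ 0.5566 -0.0225  0.1329] F [ 1.9 -1.8 -8.6] op 0.117 ff 49.9 ang 0.012
6.8 pos [ 0.5585 -0.0222  0.1389] F [-1.2 -0.2  3.7] op 0.118 ff 50.0 ang 0.049
7.05 pos [ 0.5587 -0.0221  0.1397] F [ 0.6  0.  -1.4] op 0.123 ff 49.9 ang 0.054
7.3 pos [ 0.5594 -0.022   0.1419] F [ 0.6 -1.  -3.1] op 0.121 ff 49.9 ang 0.068
7.62 pos [ 0.5611 -0.0216  0.1466] F [ 0.4 -0.  -1.5] op 0.123 ff 49.9 ang 0.098
7.99 pos [ 0.5636 -0.0211  0.1528] F [ 0.3  0.1 -2.2] op 0.124 ff 49.9 ang 0.138
8.39 pos [ 0.5667 -0.0205  0.1597] F [-0.8 -0.3 -2.7] op 0.121 ff 49.9 ang 0.183
8.99 pos [ 0.5669 -0.0204  0.16  ] F [-0.3 -0.  -1.7] op 0.117 ff 49.9 ang 0.185
piston [array([0.576, 0.396, 0.045])]
oil_can [array([ 0.625, -0.404,  0.055])]
spark_plug [array([ 0.428, -0.346,  0.015])]
```

View pics/end.png

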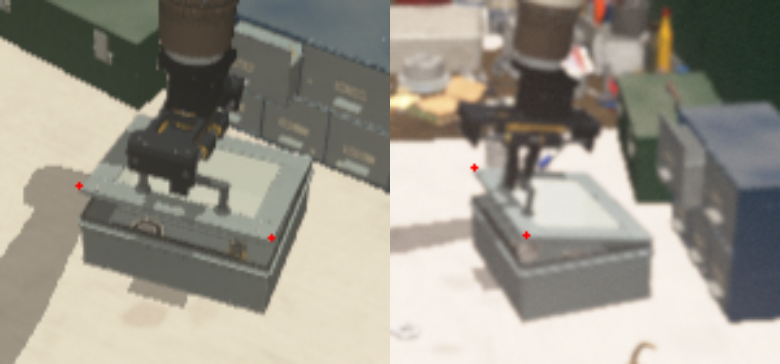

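Both views show the lid ajar, with its front corners at the predicted markers for 0.185 rad. The handle is held and the bystanders have not moved. Handing in.

```bash
python3 -c "
from workcell import env
print(env.close_job())"
```

```text
the job is handed in; nothing more can be done
None
```

The lid was pressed home, pulled free by its handle and handed in held still at about 0.185 rad (3.5 cm gap); the piston, oil can and spark plug were not disturbed, and the judge's verdict was not shown.

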